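# Clear the kneader bowl and hold its clamp open

## Task

I want to lift the bowl out of the dough kneader. Take the red-bladed spatula that lies across the bowl and lay it flat in the free place of the wooden utensil rest (the place with the blue pad), blade pointing the same way as the other two, and let go of it; then, with the fingers on its orange post, swing the sprung bowl clamp away from the bowl all the way to its stop, and finish while still holding it there. Leave everything else on the table where it is.

Things in the scene. Friction and masses are not known exactly. Their poses are not given: they have to be found in the camera images.
- red_spatula: To move: wooden handle, red blade, about 80 g. 280 mm long: handle 170 x 18 x 12 mm thick (x -140 to +30), flat blade 110 x 50 x 6 mm (x +30 to +140). Origin on its flat underside, midway along its length (on the handle); x points to the blade end, z up. Starts level across the kneader bowl's rim, origin near the bowl's centre, bowl open 70 mm below; balance 11 mm from the origin towards the blade.
- red_spatula_blade (a point): Middle of the end of the red spatula's blade (140 mm from its origin along its x, 3 mm up).
- rest: Wooden utensil rest, fixed: base plate 240 (x) x 270 (y) x 6 mm, two rails along y at x = -90 and +90, 12 mm wide, tops 30 mm above the table, on which spatulas lie along x. Places at y = -80, 0, +80, parted by steel pins 8 mm high, 6 mm thick on the rails at y = -120, -40, 40, 120. Free between the rails. Origin: underside centre; blades point to +x (away from the robot).
- pad: Blue pad 150 x 50 x 3 mm, fixed on the rest's base plate between the rails, under the middle of the one free place. Origin: centre of its underside, 6 mm above the table; the spatula's middle belongs over it, the spatula resting on the rails 30 mm above the table. Its x is the rest's x.
- green_spatula: Green spatula already lying in the rest (leave). 280 mm long: handle 170 x 18 x 12 mm thick (x -140 to +30), flat blade 110 x 50 x 6 mm (x +30 to +140). Origin on its flat underside, midway along its length (on the handle); x points to the blade end, z up. 
- black_spatula: Black spatula already lying in the rest (leave). 280 mm long: handle 170 x 18 x 12 mm thick (x -140 to +30), flat blade 110 x 50 x 6 mm (x +30 to +140). Origin on its flat underside, midway along its length (on the handle); x points to the blade end, z up. 
- kneader: White dough kneader base, fixed, 240 (x) x 300 (y) x 50 mm high, with an aluminium bowl fixed on it (rim diameter 180 mm, rim 130 mm above the table), and beside the bowl, towards the kneader's -y, a steel clamp arm on an upright pivot. Origin: underside centre; its front with the black display looks to its -x.
- bowl_rim (a point): Centre of the bowl's mouth, 130 mm above the table (kneader x = 0, y = +50 mm).
- clamp_pivot (a point): On the clamp's upright (vertical) hinge axis, at the height of the arm, 98 mm above the table (kneader x = +70, y = -120 mm); a 36 mm thick dark pivot body is below it.
- clamp_post (a point): Top centre of the orange upright post at the free end of the clamp arm: 14 mm in diameter, top 160 mm above the table, 55 mm of it clear above the arm (a 14 mm round bar, 91 to 105 mm above the table). 159 mm from the hinge axis; about 65 mm free between it and the bowl's rim.
- clamp (a joint): Angle of the clamp arm about its upright hinge (rad): 0 = resting at the bowl, 0.75 = at its stop, away from the bowl; grows counter-clockwise seen from above, the post moving about 120 mm towards the kneader's -y. A spring drives it back to 0: about 2.5 N at the post at 0, 6.5 N at the stop.
- jar: Glass jar with red lid, 80 mm diameter, 120 mm high (leave). Origin underside centre.
- cup: Blue cup, 68 mm rim diameter, 70 mm high (leave). Origin underside centre.

How it is judged:
By the outcome, as a careful person would: the job done as asked, in the order asked, and still so for the second after the job is handed in, while the arm keeps its last pose, push and grip.
It also fails if it takes over 54 s, if anything falls off the work surface, if the arm or the gripper's body presses on something with over 40 N, if the wrist force passes 120 N, or if a joint passes its speed limit or range.

## Robot

A 7-joint arm with a two-finger parallel gripper is mounted at the origin on the work surface. World frame = base frame: x ahead of the robot, y to its left, z up, the work surface at z = 0. Lengths are in m, angles in degrees, forces in N, time in s.
With the tool pointing down it reaches from about 0.4 to 0.875 m from the base axis. Payload 4.4 kg.
Tool frame: the origin (TCP) lies at the very end of the fingers, on their centre line; the grasp point (between the pads) lies 19 mm behind it; z points along the fingers, y is the line along which they close (so a half turn about z gives the same grasp; the last joint's range is limited). The gripper opens to 85 mm and grips with 20 to 120 N. Pads are 22 mm wide; open, the fingers measure 114 mm over their backs; the gripper's body (76 mm by 85 mm) begins 54 mm behind the grasp point. The pads swing forward as they close: fully open they stand 13 mm farther back than shut.
Start: joints at [-68.572, 36.005, 2.206, 86.941, -1.547, 57.084, -1.146], TCP at [0.277, 0.588, 0.231] pointing down, gripper open.
Joint ranges: [-175.42, 175.42], [-21.48, 121.26], [-71.46, 75.88], [10.55, 141.38], [-63.04, 243.04], [13.31, 113.54], [-168.57, 168.57]. Speed limits (degrees/s): [147.25, 147.25, 180, 180, 180, 180, 180].

## Interface

Orientations are given as [roll, pitch, yaw] about the fixed x, y, z axes, in that order (R = Rz(yaw) Ry(pitch) Rx(roll)).
In Python, from bench import robot gives the robot as it stands.
- The arm moves only by the tool jog_arm, never from a script. Its argument "plan" is a list of rows, each a list of 7 numbers: the turn, a rotation vector about the tool's x, y, z in rad, then the shift along the tool's x, y, z in mm, then the finger opening in mm, from 0 to 85.4. In form: [[rx, ry, rz, tx, ty, tz, gripper], ...]. A call has exactly 5 rows; each row shifts and turns the commanded pose from where the row before left it, along the tool's axes as they then stand; what a row does not reach is not made up. A row lasts 1/12 s, in which the tool goes at most 41.7 mm and 7.16 degrees, less where a joint would pass 70% of its speed; a pose out of reach is approached as far as the arm can. A call with a gripper value outside its range is refused whole. The fingers move at their own pace and stop on an object; "force" is the grip in N (left out, the last holds). Time passes only in rows, so rows that do not move let the fingers close, or fill a call up. It gives the time, the measured TCP pose, the force, the opening and the grip force at its end, in the units of the state.
- robot.read_state(): the state, without advancing time (a new reading comes with each control period).
- robot.grab_frame(name): name is "scene" or "top" or "wrist"; returns a dict with "color" (480x640x3 uint8, red, green, blue), "intrinsics" (3x3 intrinsics, pixels), "origin" and "rotation" of the camera in the world; the wrist camera has in their place "mount" (4x4, takes a point from camera to tool coordinates, whose origin is the TCP and whose axes are the flange's). Camera axes: x right, y up, looking along -z (the intrinsics and any distortion apply to the point x, -y, -z); pixel columns grow to the right and rows downward; lengths in m; the calibration is good to about 2 mm. A picture is of the moment at which its call begins: read the wrist's pose just before it. There is no depth.
- robot.finish_job(): hands the job in; it is judged then, once.
Trained networks look in a picture, given as the dict that the camera call returned (one of the last four; its "shot" number tells which), for a name from the list of things; names that differ only in an ending like _2 or _b are one class to them, and where a whole thing is asked for, a point or a joint stands for the part that bears it (a point fixed in the world has none). Each returns a list of dicts, best first, with "confidence" (0 to 1); they miss things now and then, are a little off and sometimes report something else, mostly with a low value. They report only what shows in the picture. A call takes as long as a camera call.
- robot.find_in(target, picture): "box" ([left, top, width, height] as shares, 0 to 1, of the picture: columns of its width, rows of its height, round what is visible of it).
- robot.pinpoint(target, picture): "position" ([column, row] as shares, 0 to 1, of the picture: columns of its width, rows of its height: a listed point, or the origin of a listed thing).
The state is a dict: "time": time; "q": joint angles; "qvel": joint speeds; "effort": joint torques, N m; "tool_pos": TCP position; "orientation": TCP orientation; "wrist_force": force on the tool from outside, world axes, zero at the start; "moment": the same for the moment, N m; "width": finger opening in m; "grip_force": force on a finger pad.
Only numpy, scipy, OpenCV 4.12 (cv2) and the standard library are available. Lean on these libraries where they do the work, as an engineer would, in place of code of your own. Each camera call takes 0.05 s, during which the arm holds its last target. There are 200 camera calls.

## Working session

There is one attempt and no reset: what is moved stays moved. The work goes in short steps, Python scripts to look and compute and a tool call to move; the robot and the scene stay as the last step left them, time stands still between calls to the robot, and variables do not carry over. Pictures are saved under pics/ and viewed, at most 10 in all, crops included, and the job is handed in when it is done.

Besides the shell and the picture viewer there is one more tool, called after "Request:" as name(argument=value, ...), one argument or row to a line, values as JSON. jog_arm: Moves the arm, as the interface text tells. Its arguments: {"type":"object","properties":{"plan":{"type":"array","items":{"type":"array","items":{"type":"number"}}},"force":{"type":"number"}},"required":["plan"]}

```bash
mkdir -p pics; ls
cat > h.py <<'E'
import numpy as np, cv2
from bench import robot
from scipy.spatial.transform import Rotation as R
def T_tool(s):
    return R.from_euler('xyz',s['orientation'],degrees=True).as_matrix(), np.array(s['tool_pos'])
def cam(f,s=None):
    if 'mount' in f:
        Rt,p=T_tool(s); M=np.array(f['mount']); return Rt@M[:3,:3], Rt@M[:3,3]+p
    return np.array(f['rotation']),np.array(f['origin'])
def ray(f,px,s=None):
    Rc,o=cam(f,s); K=np.array(f['intrinsics']); d=np.array(f.get('distortion',np.zeros(5)),float)
    u=cv2.undistortPoints(np.array([[px]],float),K,d)[0,0]
    v=Rc@np.array([u[0],-u[1],-1]); return o,v/np.linalg.norm(v)
def atz(f,px,z,s=None):
    o,v=ray(f,px,s); return o+v*(z-o[2])/v[2]
def tri(rays):
    A=sum(np.eye(3)-np.outer(v,v) for o,v in rays); b=sum((np.eye(3)-np.outer(v,v))@o for o,v in rays)
    return np.linalg.solve(A,b)
def px(r): return np.array(r['position'])*[640,480]
E
cat > a.py <<'E'
from h import *
s=robot.read_state(); print({k:(np.round(v,3).tolist() if not isinstance(v,dict) else v) for k,v in s.items()})
F={n:robot.grab_frame(n) for n in('scene','top')}
for n,f in F.items():
    cv2.imwrite(f'pics/{n}0.png',f['color'][...,::-1]); print(n,[k for k in f],np.round(f['origin'],3))
for t in ['red_spatula','red_spatula_blade','rest','pad','green_spatula','black_spatula','kneader','bowl_rim','clamp_pivot','clamp_post','jar','cup']:
    o=[];rr=[]
    for n,f in F.items():
        r=robot.pinpoint(t,f)
        if r: o.append((n,round(r[0]['confidence'],2),px(r[0]).round().tolist(),len(r))); rr.append(ray(f,px(r[0])))
    print(t,o,np.round(tri(rr),3) if len(rr)==2 else '')
E
python3 a.py
```

```text
pics
{'time': 0.0, 'q': [-68.571, 36.057, 2.203, 86.996, -1.547, 57.082, -1.146], 'qvel': [0.003, -0.023, 0.036, 0.058, -0.049, -0.033, 0.037], 'effort': [0.0, -56.341, 1.226, -19.345, 0.011, 0.01, 0.0], 'tool_pos': [0.276, 0.588, 0.23], 'orientation': [-179.894, 0.001, 154.801], 'wrist_force': [-0.395, 1.19, -0.129], 'moment': [-0.045, -0.001, -0.005], 'grip_force': 0.0, 'width': 0.085}
scene ['color', 'intrinsics', 'origin', 'rotation', 'shot'] [ 1.103 -0.029  1.005]
top ['color', 'intrinsics', 'origin', 'rotation', 'shot'] [ 0.416 -0.009  1.041]
red_spatula [('scene', 0.87, [480.0, 239.0], 1), ('top', 0.69, [111.0, 201.0], 1)] [ 0.759 -0.019  1.023]
red_spatula_blade [('scene', 0.87, [417.0, 251.0], 2), ('top', 0.78, [198.0, 193.0], 2)] [ 0.759 -0.019  1.023]
rest [('scene', 0.73, [236.0, 255.0], 1), ('top', 0.68, [404.0, 248.0], 1)] [ 0.759 -0.019  1.023]
pad [('scene', 0.67, [268.0, 259.0], 1), ('top', 0.68, [364.0, 240.0], 1)] [ 0.759 -0.019  1.023]
green_spatula [('scene', 0.84, [235.0, 248.0], 3), ('top', 0.85, [409.0, 248.0], 2)] [ 0.759 -0.019  1.023]
black_spatula [('scene', 0.71, [198.0, 244.0], 2), ('top', 0.81, [449.0, 256.0], 1)] [ 0.759 -0.019  1.023]
kneader [('scene', 0.92, [441.0, 268.0], 1), ('top', 0.53, [194.0, 194.0], 1)] [ 0.759 -0.019  1.023]
bowl_rim [('scene', 0.84, [481.0, 236.0], 2), ('top', 0.75, [112.0, 209.0], 3)] [ 0.759 -0.019  1.023]
clamp_pivot [('scene', 0.76, [399.0, 278.0], 1), ('top', 0.62, [217.0, 169.0], 2)] [ 0.759 -0.019  1.023]
clamp_post [('scene', 0.91, [409.0, 198.0], 1), ('top', 0.84, [186.0, 250.0], 1)] [ 0.759 -0.019  1.023]
jar [('scene', 0.91, [326.0, 318.0], 2), ('top', 0.88, [299.0, 165.0], 2)] [ 0.759 -0.019  1.023]
cup [('scene', 0.71, [318.0, 212.0], 1), ('top', 0.95, [301.0, 306.0], 1)] [ 0.759 -0.019  1.023]
```

Run:
```python
from h import *
for n in ('scene','top'):
    f=robot.grab_frame(n); print(np.array(f['intrinsics']),f['rotation'],ray(f,[100,100]))
```

```text
[[491.31588926   0.         317.02205506]
 [  0.         491.31588926 247.66080803]
 [  0.           0.           1.        ]] [28.83445559  0.44786656 88.6267032 ] (array([ 1.10278235, -0.02910976,  1.00507045]), np.float64(-1.0))
[[541.94020766   0.         309.28821716]
 [  0.         541.94020766 236.17396864]
 [  0.           0.           1.        ]] [  9.00400037  -1.28945767 -88.88021231] (array([ 0.41600038, -0.00877115,  1.04091818]), np.float64(1.0))
```

View pics/scene0.png

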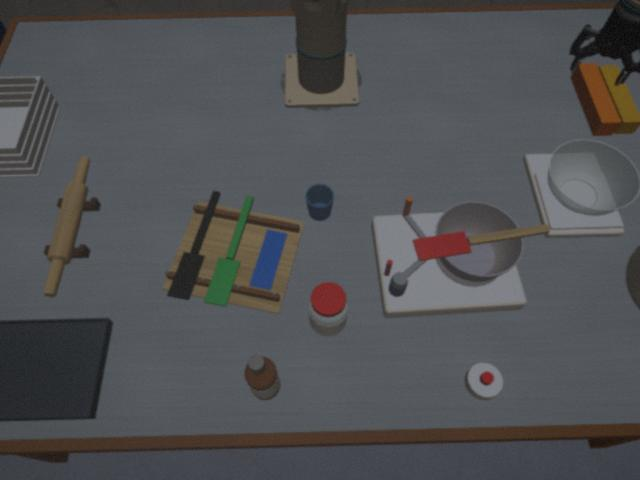

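View pics/top0.png

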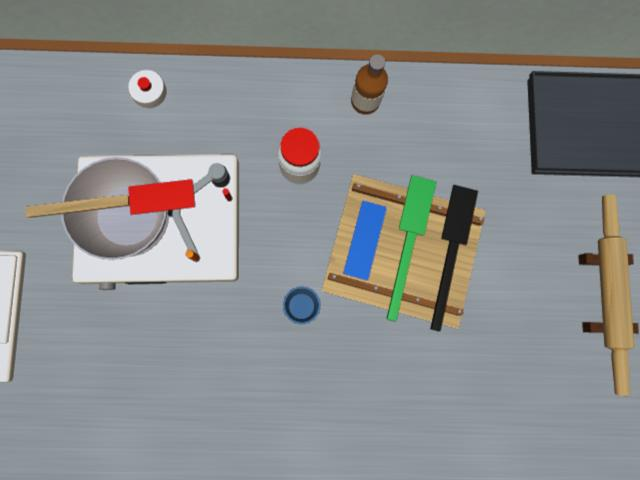

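The scene view shows the red spatula across the bowl at (480,238), blade toward the clamp at (417,247), the clamp post at (408,203), and the free pad at (269,258). The top view shows the pad at (365,240) with green and black beside it, blades up in the image. The camera rotation comes as rpy angles, so I'll fix that.

```bash
sed -i "s/return np.array(f\['rotation'\]),/return R.from_euler('xyz',f['rotation'],degrees=True).as_matrix(),/" h.py
python3 a.py | grep -v time
python3 - <<'E'
from h import *
f=robot.grab_frame('top')
# spatula rough direction, pad direction from colour
hsv=cv2.cvtColor(f['color'],cv2.COLOR_RGB2HSV)
def comp(lo,hi,near,z):
    m=cv2.inRange(hsv,np.array(lo),np.array(hi)); n,l,st,c=cv2.connectedComponentsWithStats(m)
    i=1+np.argmin(np.linalg.norm(c[1:]-near,axis=1)+ (st[1:,4]<150)*1e4)
    p=np.argwhere(l==i)[:,::-1].astype(np.float32); b=cv2.boxPoints(cv2.minAreaRect(p))
    w=np.array([atz(f,q,z)[:2] for q in b]); e=[w[1]-w[0],w[2]-w[1]]; L=[np.linalg.norm(x) for x in e]; k=int(np.argmax(L))
    print(near,np.round(w.mean(0),4),np.round(L,3),np.degrees(np.arctan2(e[k][1],e[k][0])).round(1))
comp((105,150,80),(130,255,255),(365,240),.009)
comp((50,150,60),(75,255,255),(410,240),.036)
comp((0,200,120),(4,255,255),(160,197),.136)
E
```

```text
scene ['color', 'intrinsics', 'origin', 'rotation', 'shot'] [ 1.103 -0.029  1.005]
top ['color', 'intrinsics', 'origin', 'rotation', 'shot'] [ 0.416 -0.009  1.041]
red_spatula [('scene', 0.93, [481.0, 238.0], 1), ('top', 0.75, [111.0, 199.0], 1)] [0.614 0.309 0.14 ]
red_spatula_blade [('scene', 0.88, [416.0, 254.0], 1), ('top', 0.96, [196.0, 194.0], 1)] [0.633 0.175 0.116]
rest [('scene', 0.9, [234.0, 253.0], 1), ('top', 0.96, [403.0, 251.0], 1)] [ 0.558 -0.215 -0.001]
pad [('scene', 0.85, [269.0, 259.0], 1), ('top', 0.57, [366.0, 241.0], 1)] [ 0.575 -0.138 -0.002]
green_spatula [('scene', 0.55, [233.0, 246.0], 2), ('top', 0.71, [408.0, 250.0], 1)] [ 0.556 -0.215  0.028]
black_spatula [('scene', 0.93, [198.0, 242.0], 2), ('top', 0.54, [302.0, 308.0], 1)] [ 0.501 -0.153  0.057]
kneader [('scene', 0.94, [439.0, 267.0], 1), ('top', 0.86, [162.0, 221.0], 3)] [ 0.606  0.257 -0.006]
bowl_rim [('scene', 0.69, [480.0, 236.0], 1), ('top', 0.75, [112.0, 207.0], 1)] [0.603 0.309 0.132]
clamp_pivot [('scene', 0.59, [398.0, 279.0], 1), ('top', 0.73, [112.0, 206.0], 2)] [0.633 0.236 0.068]
clamp_post [('scene', 0.85, [410.0, 198.0], 2), ('top', 0.67, [188.0, 251.0], 1)] [0.527 0.171 0.161]
jar [('scene', 0.57, [328.0, 319.0], 1), ('top', 0.67, [300.0, 162.0], 1)] [ 0.729 -0.006  0.004]
cup [('scene', 0.71, [319.0, 212.0], 1), ('top', 0.64, [303.0, 306.0], 1)] [ 0.446 -0.018 -0.008]
(365, 240) [ 0.5757 -0.1358] [0.148 0.048] -14.0
(410, 240) [ 0.5589 -0.2137] [0.277 0.049] -13.0
(160, 197) [0.6223 0.2275] [0.109 0.048] -82.1
```

Request:
jog_arm(
  plan=[
    [0,0,0.099,0,0,-6,85],
    [0,0,0.099,0,0,-6,85],
    [0,0,0.099,0,0,-6,85],
    [0,0,0.099,0,0,-6,85],
    [0,0,0.099,0,0,-6,85],
  ],
  force=40,
)

```text
time: 3.17
tool_pos: [0.2767, 0.5882, 0.2616]
orientation: [-180.0, -0.0, 126.2]
wrist_force: [-0.4, -0.4, -0.2]
width: 0.0851
grip_force: 0.0
```

Request:
jog_arm(
  plan=[
    [0,0,0.099,0,0,0,85],
    [0,0,0.099,0,0,0,85],
    [0,0,0.099,0,0,0,85],
    [0,0,0.099,0,0,0,85],
    [0,0,0.099,0,0,0,85],
  ],
)

```text
time: 3.58
tool_pos: [0.2766, 0.5882, 0.2613]
orientation: [-180.0, -0.0, 97.8]
wrist_force: [0.1, -0.0, -1.3]
width: 0.0846
grip_force: 0.0
```

Request:
jog_arm(
  plan=[
    [0,0,0,-22,19.5,0,85],
    [0,0,0,-22,19.5,0,85],
    [0,0,0,-22,19.5,0,85],
    [0,0,0,-22,19.5,0,85],
    [0,0,0,-22,19.5,0,85],
  ],
)

```text
time: 4.0
tool_pos: [0.3896, 0.4921, 0.2614]
orientation: [180.0, -0.0, 98.1]
wrist_force: [-1.1, 1.1, -0.1]
width: 0.0848
grip_force: 0.0
```

Request:
jog_arm(
  plan=[
    [0,0,0,-22,19.5,0,85],
    [0,0,0,-22,19.5,0,85],
    [0,0,0,-22,19.5,0,85],
    [0,0,0,-22,19.5,0,85],
    [0,0,0,-22,19.5,0,85],
  ],
)

```text
time: 4.42
tool_pos: [0.5016, 0.3968, 0.2614]
orientation: [180.0, -0.0, 98.1]
wrist_force: [0.3, 0.3, -0.0]
width: 0.0849
grip_force: 0.0
```

Request:
jog_arm(
  plan=[
    [0,0,0,-22,19.5,0,85],
    [0,0,0,-22,19.5,0,85],
    [0,0,0,-22,19.5,0,85],
    [0,0,0,-22,19.5,0,85],
    [0,0,0,0,0,0,85],
  ],
)

```text
time: 4.83
tool_pos: [0.5959, 0.314, 0.2615]
orientation: [179.8, 0.3, 97.6]
wrist_force: [1.4, -1.2, 0.0]
width: 0.0853
grip_force: 0.0
```

```bash
cat > w.py <<'E'
from h import *
import sys
s=robot.read_state(); f=robot.grab_frame('wrist'); cv2.imwrite('pics/'+sys.argv[1]+'.png',f['color'][...,::-1])
print(s['time'],np.round(s['tool_pos'],4),np.round(s['orientation'],2),np.round(cam(f,s)[1],3),[k for k in f])
for a in sys.argv[2:]:
    t,z=a.split(':')
    for r in robot.pinpoint(t,f)[:2]: print(t,round(r['confidence'],2),px(r).round(1),np.round(atz(f,px(r),float(z),s),4))
E
python3 w.py w1 red_spatula:.13 red_spatula_blade:.133 bowl_rim:.13 clamp_post:.16 clamp_pivot:.098
```

```text
4.8333 [0.5959 0.314  0.2615] [179.77   0.31  97.56] [0.585 0.39  0.404] ['color', 'intrinsics', 'mount', 'shot']
red_spatula 0.74 [337.5 240. ] [0.6129 0.3072 0.13  ]
red_spatula_blade 0.62 [338.3 391.1] [0.6329 0.1762 0.133 ]
bowl_rim 0.55 [329.4 236.8] [0.6066 0.3089 0.13  ]
bowl_rim 0.22 [335.2 236.2] [0.6108 0.3099 0.13  ]
clamp_post 0.63 [198.1 406.9] [0.5233 0.1695 0.16  ]
clamp_pivot 0.59 [378.2 402.1] [0.6791 0.1409 0.098 ]
```

View pics/w1.png

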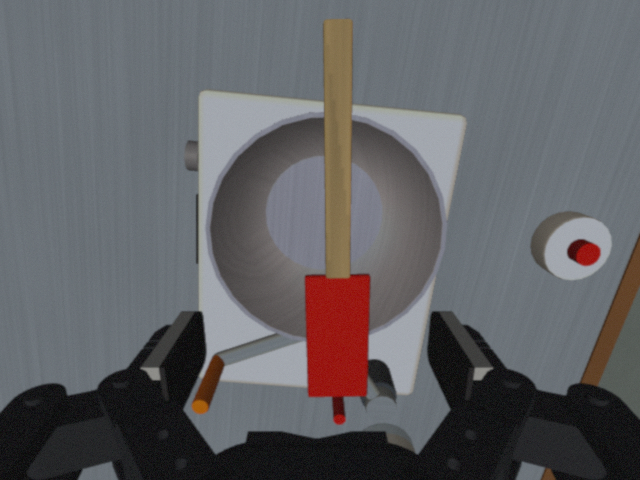

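Run:
```python
from h import *
s=robot.read_state(); f=robot.grab_frame('wrist')
P=lambda u,v,z:atz(f,[u,v],z,s)[:2]
hb,ju,be=P(338,19,.142),P(338,276,.139),P(337.5,396,.133)
d=be-hb; print(hb,ju,be,np.linalg.norm(d),np.linalg.norm(ju-hb),np.degrees(np.arctan2(d[1],d[0])))
a=d/np.linalg.norm(d); g=(hb+be)/2+a*.009
Rt,p=T_tool(s); print('grasp',g,'tool delta mm',Rt.T@(np.r_[g,.119]-p)*1000, s['orientation'])
```

```text
[0.58243936 0.45901642] [0.60931129 0.29264782] [0.62686926 0.18267953] 0.27988585177149705 0.1685248051150118 -80.86605958332638
grasp [0.606083  0.3119621] tool delta mm [-13.81530054  15.30283017 142.20800696] [-1.79958631e+02 -6.04591271e-02  9.82199857e+01]
```

```bash
cat >> h.py <<'E'
def settle(n=4):
    S=[]
    for _ in range(n):
        f=robot.grab_frame('wrist'); S.append(robot.read_state())
    s=dict(S[-1]); s['tool_pos']=np.mean([x['tool_pos'] for x in S],0)
    Rm=R.from_euler('xyz',[x['orientation'] for x in S],degrees=True).mean(); s['orientation']=Rm.as_euler('xyz',degrees=True)
    return s,f,S
E
python3 - <<'E'
from h import *
s,f,S=settle(5)
for x in S: print(np.round(x['tool_pos'],4),np.round(x['orientation'],2),x['time'])
P=lambda u,v,z:atz(f,[u,v],z,s)[:2]
hb,ju,be=P(338,19,.142),P(338,276,.139),P(337.5,396,.133)
d=be-hb; print(hb,ju,be,np.linalg.norm(d),np.degrees(np.arctan2(d[1],d[0])))
a=d/np.linalg.norm(d); g=(hb+be)/2+a*.009
Rt,p=T_tool(s); print('grasp',g,'tool delta mm',Rt.T@(np.r_[g,.119]-p)*1000, s['orientation'])
cv2.imwrite('pics/w2.png',f['color'][...,::-1])
E
```

```text
[0.5893 0.323  0.2613] [-1.7998e+02 -4.0000e-02  9.8200e+01] 5.2333
[0.5895 0.3227 0.2614] [-1.7999e+02 -3.0000e-02  9.8180e+01] 5.2833
[0.5897 0.3225 0.2614] [-1.7999e+02 -2.0000e-02  9.8160e+01] 5.3333
[0.5899 0.3222 0.2614] [ 1.800e+02 -1.000e-02  9.814e+01] 5.3833
[0.59   0.322  0.2614] [ 1.800e+02 -1.000e-02  9.812e+01] 5.4333
[0.58325993 0.45812899] [0.60998077 0.29164869] [0.6274536  0.18152683] 0.2801104056768479 -80.9223833725781
grasp [0.60677671 0.31094063] tool delta mm [-13.8999759   15.30305595 142.36855736] [-1.79992705e+02 -2.03301363e-02  9.81605555e+01]
```

View pics/w2.png

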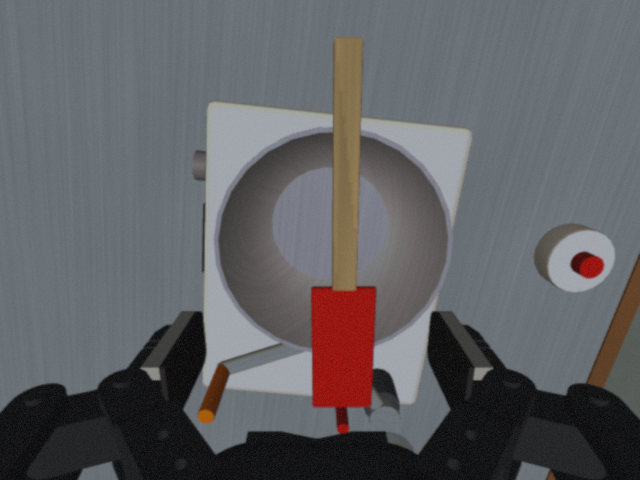

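The arm had overshot when I first looked; now settled, the picture shows the handle end at (348,39), blade root at (344,289) and blade end at (343.5,408).

Run:
```python
from h import *
s,f,S=settle(2)
print(s['tool_pos'])
P=lambda u,v,z:atz(f,[u,v],z,s)[:2]
hb,ju,be=P(348,39,.142),P(344,289,.139),P(343.5,408,.133)
d=be-hb; print(hb,ju,be,np.linalg.norm(d),np.linalg.norm(ju-hb),np.degrees(np.arctan2(d[1],d[0])))
a=d/np.linalg.norm(d); o=(hb+be)/2; g=o+a*.009
Rt,p=T_tool(s); print('origin',o,'grasp',g,'tool delta mm',Rt.T@(np.r_[g,.120]-p)*1000, s['orientation'])
for t,z in [('red_spatula',.13),('red_spatula_blade',.133),('bowl_rim',.13),('clamp_post',.16),('clamp_pivot',.098),('kneader',0)]:
    for r in robot.pinpoint(t,f)[:1]: print(t,r['confidence'],np.round(px(r)),np.round(atz(f,px(r),z,s),4))
c=[P(u,v,.05) for u,v in [(209,102),(470,129),(205,388),(414,403)]]; print(np.round(c,3)); e=c[1]-c[0]; print(np.degrees(np.arctan2(e[1],e[0])),np.linalg.norm(e))
```

```text
[0.59012194 0.32181959 0.26136972]
[0.59163966 0.44755071] [0.61652025 0.28117462] [0.63476228 0.16936286] 0.2815102864728824 0.16822618700760095 -81.18856193769804
origin [0.61320097 0.30845679] grasp [0.61457962 0.29956301] tool delta mm [-25.48899073  21.07397973 141.36876953] [ 1.79998474e+02 -3.38984367e-03  9.80999022e+01]
red_spatula 0.8 [343. 252.] [0.6119 0.3074 0.13  ]
red_spatula_blade 0.56 [342. 402.] [0.6323 0.1749 0.133 ]
bowl_rim 0.64 [334. 249.] [0.6048 0.3081 0.13  ]
clamp_post 0.78 [206. 415.] [0.5252 0.1712 0.16  ]
clamp_pivot 0.97 [383. 413.] [0.6804 0.1401 0.098 ]
kneader 0.94 [322. 258.] [0.6065 0.2543 0.    ]
[[0.485 0.4  ]
 [0.715 0.41 ]
 [0.498 0.105]
 [0.728 0.117]]
2.4411126545617816 0.2297770602779893
```

Request:
jog_arm(
  plan=[
    [0,0,-0.012,-5,4,20,85],
    [0,0,0,-5,4.5,20,85],
    [0,0,0,-5,4,20,85],
    [0,0,0,-5,4.5,20,85],
    [0,0,0,-5,4,20,85],
  ],
)

```text
time: 6.25
tool_pos: [0.6152, 0.2998, 0.1605]
orientation: [180.0, -0.0, 98.8]
wrist_force: [-0.2, 0.2, 0.5]
width: 0.0851
grip_force: 0.0
```

Request:
jog_arm(
  plan=[
    [0,0,0,0,0,14,85],
    [0,0,0,0,0,14,85],
    [0,0,0,0,0,13,60],
    [0,0,0,0,0,0,40],
    [0,0,0,0,0,0,30],
  ],
)

```text
time: 6.67
tool_pos: [0.6144, 0.3, 0.1197]
orientation: [-179.9, 0.0, 98.8]
wrist_force: [-0.6, -0.4, -0.3]
width: 0.0512
grip_force: 0.0
```

Request:
jog_arm(
  plan=[
    [0,0,0,0,0,0,30],
    [0,0,0,0,0,0,30],
    [0,0,0,0,0,0,26],
    [0,0,0,0,0,0,24],
    [0,0,0,0,0,0,22],
  ],
)

```text
time: 7.08
tool_pos: [0.615, 0.3002, 0.1209]
orientation: [180.0, -0.0, 98.8]
wrist_force: [0.4, -0.2, -0.9]
width: 0.022
grip_force: 0.0
```

Request:
jog_arm(
  plan=[
    [0,0,0,0,0,0,10],
    [0,0,0,0,0,0,5],
    [0,0,0,0,0,0,5],
    [0,0,0,0,0,0,5],
    [0,0,0,0,0,0,5],
  ],
  force=50,
)

```text
time: 7.5
tool_pos: [0.6151, 0.3002, 0.1209]
orientation: [180.0, -0.0, 98.8]
wrist_force: [-0.6, -0.8, 6.1]
width: 0.0171
grip_force: 49.6
```

```bash
python3 w.py w3 red_spatula:.13 red_spatula_blade:.133
```

```text
7.5 [0.6151 0.3002 0.1209] [ 1.7995e+02 -2.0000e-02  9.8760e+01] [0.603 0.375 0.264] ['color', 'intrinsics', 'mount', 'shot']
red_spatula 0.8 [314.4 302.2] [0.6123 0.3096 0.13  ]
```

View pics/w3.png

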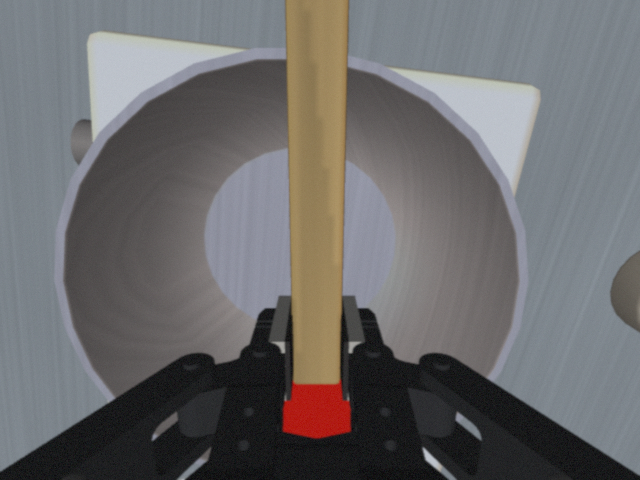

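Request:
jog_arm(
  plan=[
    [0,0,0,0,0,-8,5],
    [0,0,0,0,0,-20,5],
    [0,0,0,0,0,-25,5],
    [0,0,0,0,0,-25,5],
    [0,0,0,0,0,-22,5],
  ],
)

```text
time: 8.07
tool_pos: [0.6147, 0.2998, 0.2216]
orientation: [-180.0, 0.0, 98.8]
wrist_force: [-0.3, 0.5, -0.0]
width: 0.0171
grip_force: 48.9
```

Request:
jog_arm(
  plan=[
    [0,0,-0.08,0,0,0,5],
    [0,0,-0.1,0,0,0,5],
    [0,0,-0.1,0,0,0,5],
    [0,0,-0.1,0,0,0,5],
    [0,0,-0.1,0,0,0,5],
  ],
)

```text
time: 8.48
tool_pos: [0.6144, 0.2998, 0.22]
orientation: [-179.9, 0.0, 126.6]
wrist_force: [0.3, 0.1, -0.7]
width: 0.0168
grip_force: 48.9
```

Request:
jog_arm(
  plan=[
    [0,0,-0.1,0,0,0,5],
    [0,0,-0.1,0,0,0,5],
    [0,0,-0.1,0,0,0,5],
    [0,0,-0.1,0,0,0,5],
    [0,0,-0.1,0,0,0,5],
  ],
)

```text
time: 8.9
tool_pos: [0.6145, 0.2997, 0.22]
orientation: [-179.9, -0.0, 155.2]
wrist_force: [0.4, 0.4, -1.0]
width: 0.0168
grip_force: 48.9
```

Request:
jog_arm(
  plan=[
    [0,0,-0.1,-1,-5,0,5],
    [0,0,-0.1,-3,-17,0,5],
    [0,0,0,-5,-30,0,5],
    [0,0,0,-5,-30,0,5],
    [0,0,0,-5,-30,0,5],
  ],
)

```text
time: 9.32
tool_pos: [0.6036, 0.1857, 0.22]
orientation: [-180.0, -0.0, 166.4]
wrist_force: [0.8, -0.7, -1.6]
width: 0.0169
grip_force: 48.9
```

Request:
jog_arm(
  plan=[
    [0,0,0,-5,-30,0,5],
    [0,0,0,-5,-30,0,5],
    [0,0,0,-5,-30,0,5],
    [0,0,0,-5,-30,0,5],
    [0,0,0,-5,-30,0,5],
  ],
)

```text
time: 9.73
tool_pos: [0.5925, 0.0337, 0.2202]
orientation: [-180.0, -0.0, 166.4]
wrist_force: [-0.4, -0.8, -1.4]
width: 0.017
grip_force: 48.9
```

Request:
jog_arm(
  plan=[
    [0,0,0,-5,-30,0,5],
    [0,0,0,-5,-30,0,5],
    [0,0,0,-5,-30,0,5],
    [0,0,0,-4,-20,0,5],
    [0,0,0,0,-10,0,5],
  ],
)

```text
time: 10.15
tool_pos: [0.5826, -0.0905, 0.2202]
orientation: [-179.8, -0.0, 166.1]
wrist_force: [0.0, 0.4, -0.7]
width: 0.0169
grip_force: 48.9
```

Run:
```python
from h import *
s,f,S=settle(8)
for x in S[::3]: print(np.round(x['tool_pos'],4),np.round(x['orientation'],2),x['width'],x['time'])
s=S[-1]; cv2.imwrite('pics/w4.png',f['color'][...,::-1])
for t,z in [('red_spatula',.22),('pad',.006),('rest',0),('green_spatula',.03),('black_spatula',.03)]:
    for r in robot.pinpoint(t,f)[:1]: print(t,r['confidence'],np.round(px(r)),np.round(atz(f,px(r),z,s),4))
```

```text
[ 0.5821 -0.0909  0.2201] [-1.7983e+02 -3.0000e-02  1.6604e+02] 0.016956874823026116 10.2
[ 0.5833 -0.0838  0.2202] [ 1.7991e+02 -3.0000e-02  1.6645e+02] 0.01670286576818774 10.35
[ 0.5836 -0.0832  0.2202] [ 1.7993e+02 -2.0000e-02  1.6656e+02] 0.01690441965481622 10.5
red_spatula 0.65 [317. 305.] [ 0.5791 -0.0829  0.22  ]
pad 0.8 [267. 212.] [ 0.5778 -0.1312  0.006 ]
rest 0.86 [179. 213.] [ 0.5601 -0.2149  0.    ]
green_spatula 0.77 [170. 222.] [ 0.5618 -0.2132  0.03  ]
black_spatula 0.6 [ 76. 223.] [ 0.5431 -0.2953  0.03  ]
```

View pics/w4.png

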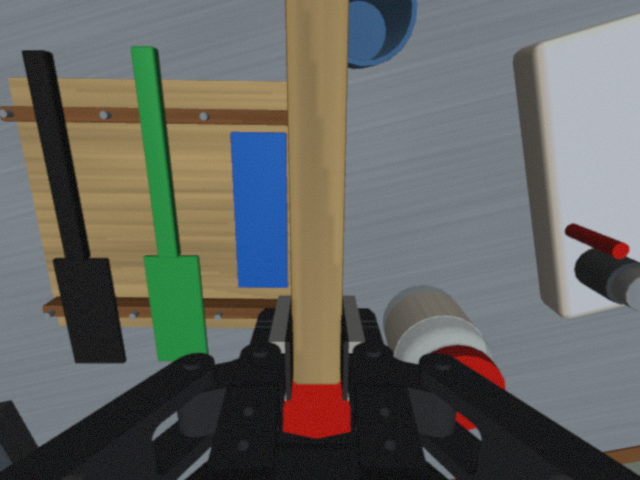

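The view shows the pad at about x 232–290, y 133–288, its right side hidden by the held handle; the spatula still needs to go to the left (towards −y). Next I'll measure the rest's yaw from the upper rail and the green spatula.

Run:
```python
from h import *
s,f,S=settle(3); s=S[-1]; print(s['tool_pos'],s['orientation'])
P=lambda u,v,z:atz(f,[u,v],z,s)[:2]
def ang(a,b): d=b-a; return np.degrees(np.arctan2(d[1],d[0])),np.linalg.norm(d)
print('rail',ang(P(10,108,.03),P(285,111,.03)),'pad left edge',ang(P(232,133,.009),P(239,288,.009)),'green',ang(P(145,47,.042),P(176,360,.036)))
a,b=P(232,133,.009),P(239,288,.009); print('pad left mid',(a+b)/2)
a,b=P(145,47,.042),P(176,361,.036); print('green mid',(a+b)/2)
hsv=cv2.cvtColor(f['color'],cv2.COLOR_RGB2HSV)
```

```text
[ 0.58331292 -0.08568167  0.22031534] [ 1.79998724e+02 -1.39159790e-03  1.66375644e+02]
rail (np.float64(75.72585513484057), np.float64(0.2247509187030736)) pad left edge (np.float64(-14.754603986856278), np.float64(0.14945183487341296)) green (np.float64(-15.547153196997321), np.float64(0.2780179739634619))
pad left mid [ 0.57277615 -0.16206622]
green mid [ 0.5605191  -0.21855189]
```

Request:
jog_arm(
  plan=[
    [0,0,0.007,-3,-10,10,5],
    [0,0,0,-4,-13,25,5],
    [0,0,0,-4,-13,30,5],
    [0,0,0,-3,-9,25,5],
    [0,0,0,-2,-5,20,5],
  ],
)

```text
time: 11.37
tool_pos: [0.5853, -0.141, 0.1076]
orientation: [-179.9, -0.1, 165.8]
wrist_force: [-0.5, 0.4, -1.0]
width: 0.0169
grip_force: 48.9
```

Request:
jog_arm(
  plan=[
    [0,0,0,0,0,20,5],
    [0,0,0,0,0,15,5],
    [0,0,0,0,0,10,5],
    [0,0,0,0,0,5,5],
    [0,0,0,0,0,0,5],
  ],
)

```text
time: 11.78
tool_pos: [0.586, -0.1384, 0.059]
orientation: [-180.0, -0.1, 165.9]
wrist_force: [0.4, 0.5, -0.9]
width: 0.017
grip_force: 48.9
```

Run:
```python
from h import *
s,f,S=settle(6); s=S[-1]; print(s['tool_pos'],s['orientation'])
t=robot.grab_frame('top'); c=cv2.resize(t['color'][150:350,290:510],None,fx=2,fy=2,interpolation=cv2.INTER_CUBIC)
im=np.zeros((480,800,3),np.uint8); w=cv2.resize(f['color'],(400,300)); im[:300,:400]=w; im[:400,400:800]=c[:,:400]
cv2.imwrite('pics/w5.png',im[...,::-1])
for n,z in [('pad',.006),('rest',0),('green_spatula',.03),('black_spatula',.03)]:
    for ff in (f,t):
      for r in robot.pinpoint(n,ff)[:1]: print(n,round(r['confidence'],2),np.round(px(r)),np.round(atz(ff,px(r),z,s),4))
```

```text
[ 0.58748706 -0.1382472   0.06127716] [1.79997100e+02 1.04639986e-01 1.65979028e+02]
pad 0.68 [368. 241.] [ 0.5744 -0.1423  0.006 ]
rest 0.78 [173. 249.] [ 0.5594 -0.2147  0.    ]
green_spatula 0.9 [154. 271.] [ 0.5612 -0.2139  0.03  ]
```

View pics/w5.png

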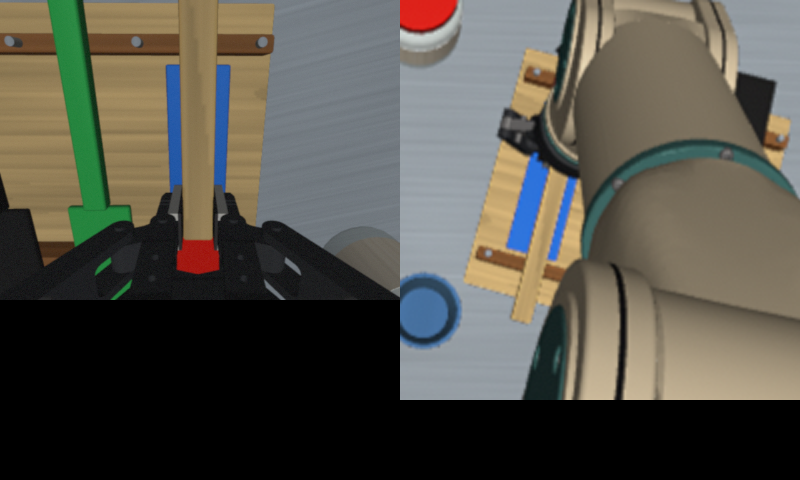

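The held handle is centred over the pad, midway between the rail pins at (137,42) and (263,42) in the wrist half of the picture. I'll lower it now.

Request:
jog_arm(
  plan=[
    [0,0,0,0,0,5,5],
    [0,0,0,0,0,6,5],
    [0,0,0,0,0,5,5],
    [0,0,0,0,0,3,5],
    [0,0,0,0,0,1,5],
  ],
)

```text
time: 12.95
tool_pos: [0.5861, -0.138, 0.0392]
orientation: [-180.0, -0.1, 166.0]
wrist_force: [0.2, 0.5, -1.1]
width: 0.0172
grip_force: 48.9
```

Request:
jog_arm(
  plan=[
    [0,0,0,0,0,0.5,5],
    [0,0,0,0,0,0.5,5],
    [0,0,0,0,0,0.3,5],
    [0,0,0,0,0,0,5],
    [0,0,0,0,0,0,5],
  ],
)

```text
time: 13.37
tool_pos: [0.5869, -0.1381, 0.0392]
orientation: [180.0, 0.0, 166.0]
wrist_force: [0.9, -0.3, -1.2]
width: 0.0167
grip_force: 48.9
```

Request:
jog_arm(
  plan=[
    [0,0,0,0,0,0.5,5],
    [0,0,0,0,0,0.5,5],
    [0,0,0,0,0,0.5,5],
    [0,0,0,0,0,0,5],
    [0,0,0,0,0,0,5],
  ],
)

```text
time: 13.78
tool_pos: [0.5868, -0.1381, 0.0375]
orientation: [180.0, -0.0, 166.0]
wrist_force: [0.0, 0.2, -1.2]
width: 0.0166
grip_force: 48.9
```

Request:
jog_arm(
  plan=[
    [0,0,0,0,0,0.5,5],
    [0,0,0,0,0,0.5,5],
    [0,0,0,0,0,0,5],
    [0,0,0,0,0,0,5],
    [0,0,0,0,0,0,5],
  ],
)

```text
time: 14.2
tool_pos: [0.5868, -0.1381, 0.0365]
orientation: [180.0, -0.0, 166.0]
wrist_force: [-0.9, -0.2, -1.6]
width: 0.0168
grip_force: 48.9
```

Request:
jog_arm(
  plan=[
    [0,0,0,0,0,0.5,5],
    [0,0,0,0,0,0.5,5],
    [0,0,0,0,0,0.5,5],
    [0,0,0,0,0,0,5],
    [0,0,0,0,0,0,5],
  ],
)

```text
time: 14.62
tool_pos: [0.5867, -0.1381, 0.0349]
orientation: [180.0, -0.0, 166.0]
wrist_force: [1.2, -0.2, -1.4]
width: 0.0173
grip_force: 48.9
```

Request:
jog_arm(
  plan=[
    [0,0,0,0,0,0.5,5],
    [0,0,0,0,0,0.5,5],
    [0,0,0,0,0,0,5],
    [0,0,0,0,0,0,5],
    [0,0,0,0,0,0,5],
  ],
)

```text
time: 15.03
tool_pos: [0.5868, -0.1381, 0.034]
orientation: [180.0, -0.0, 166.0]
wrist_force: [-0.4, 1.0, -0.9]
width: 0.017
grip_force: 48.9
```

Run:
```python
from h import *
s,f,S=settle(2); s=S[-1]
w=f['color'][30:330,150:500]
w=cv2.resize(w,None,fx=1.9,fy=1.9,interpolation=cv2.INTER_CUBIC); cv2.imwrite('pics/w6.png',w[...,::-1])
print([np.round(x['wrist_force'],2) for x in S],s['tool_pos'],s['moment'])
```

```text
[array([-0.47, -0.46, -0.36]), array([ 0.5 ,  0.35, -0.82])] [ 0.58681535 -0.13810662  0.03399677] [-0.03718586 -0.02741512  0.03651715]
```

View pics/w6.png

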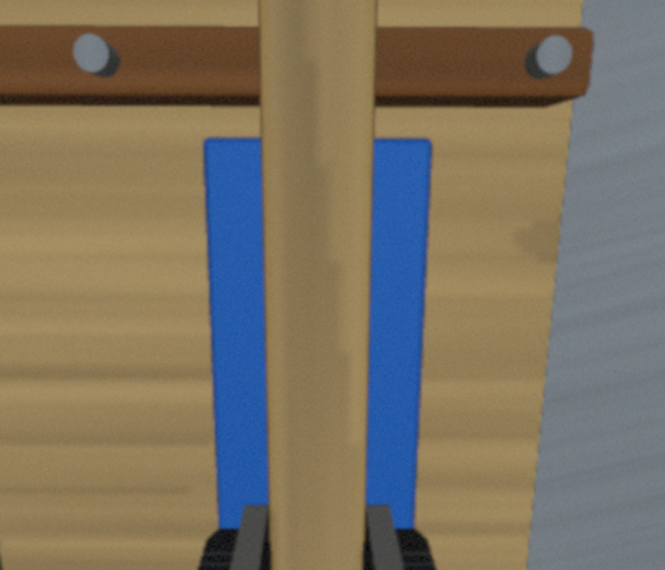

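Centred laterally between the pins at (93,52) and (550,55); there's no contact force yet, so I'll keep lowering.

Request:
jog_arm(
  plan=[
    [0,0,0,0,0,0.5,5],
    [0,0,0,0,0,0.5,5],
    [0,0,0,0,0,0.5,5],
    [0,0,0,0,0,0,5],
    [0,0,0,0,0,0,5],
  ],
)

```text
time: 15.55
tool_pos: [0.5867, -0.1381, 0.0324]
orientation: [180.0, -0.0, 166.0]
wrist_force: [-0.4, -0.2, -0.8]
width: 0.0172
grip_force: 48.9
```

Request:
jog_arm(
  plan=[
    [0,0,0,0,0,0.5,5],
    [0,0,0,0,0,0.5,5],
    [0,0,0,0,0,0.5,5],
    [0,0,0,0,0,0,5],
    [0,0,0,0,0,0,5],
  ],
)

```text
time: 15.97
tool_pos: [0.5867, -0.1381, 0.0309]
orientation: [180.0, -0.0, 166.0]
wrist_force: [0.4, -0.4, -0.6]
width: 0.017
grip_force: 48.9
```

Request:
jog_arm(
  plan=[
    [0,0,0,0,0,2,5],
    [0,0,0,0,0,2,5],
    [0,0,0,0,0,2,5],
    [0,0,0,0,0,1.5,5],
    [0,0,0,0,0,1,5],
  ],
)

```text
time: 16.38
tool_pos: [0.5866, -0.1381, 0.0221]
orientation: [-180.0, -0.0, 166.0]
wrist_force: [1.3, 0.2, -1.3]
width: 0.0174
grip_force: 48.9
```

Request:
jog_arm(
  plan=[
    [0,0,0,0,0,0.5,5],
    [0,0,0,0,0,0.5,5],
    [0,0,0,0,0,0,5],
    [0,0,0,0,0,0,5],
    [0,0,0,0,0,0,5],
  ],
)

```text
time: 16.8
tool_pos: [0.5869, -0.1381, 0.0216]
orientation: [180.0, 0.0, 166.0]
wrist_force: [-0.1, -0.1, -0.5]
width: 0.0167
grip_force: 48.9
```

Request:
jog_arm(
  plan=[
    [0,0,0,0,0,0.5,5],
    [0,0,0,0,0,0.5,5],
    [0,0,0,0,0,0,5],
    [0,0,0,0,0,0,5],
    [0,0,0,0,0,0,5],
  ],
)

```text
time: 17.22
tool_pos: [0.5869, -0.1382, 0.0209]
orientation: [180.0, 0.0, 166.0]
wrist_force: [-1.0, 0.3, 3.6]
width: 0.0168
grip_force: 49.6
```

Contact at +3.6 N, at the expected height (TCP 0.021). I'll release with a small opening and rise.

Request:
jog_arm(
  plan=[
    [0,0,0,0,0,0,20],
    [0,0,0,0,0,0,24],
    [0,0,0,0,0,0,30],
    [0,0,0,0,0,0,36],
    [0,0,0,0,0,0,36],
  ],
)

```text
time: 17.63
tool_pos: [0.5867, -0.1381, 0.0203]
orientation: [180.0, -0.0, 166.0]
wrist_force: [0.4, -0.6, -0.3]
width: 0.036
grip_force: 0.0
```

Request:
jog_arm(
  plan=[
    [0,0,0,0,0,-5,36],
    [0,0,0,0,0,-15,36],
    [0,0,0,0,0,-30,36],
    [0,0,0,0,0,-40,36],
    [0,0,0,0,0,-40,36],
  ],
)

```text
time: 18.05
tool_pos: [0.5859, -0.1379, 0.1514]
orientation: [-180.0, -0.1, 166.0]
wrist_force: [1.0, -0.6, 0.7]
width: 0.0359
grip_force: 0.0
```

Request:
jog_arm(
  plan=[
    [0,0,0,0,0,-40,36],
    [0,0,0,0,0,-30,36],
    [0,0,0,0,0,-10,36],
    [0,0,0,0,0,0,36],
    [0,0,0,0,0,0,36],
  ],
)

```text
time: 18.47
tool_pos: [0.5864, -0.138, 0.2303]
orientation: [180.0, -0.0, 166.0]
wrist_force: [-0.0, -0.5, -1.4]
width: 0.0359
grip_force: 0.0
```

```bash
python3 w.py w7 red_spatula:.03 red_spatula_blade:.033 pad:.006 green_spatula:.03 clamp_post:.16
```

```text
18.4667 [ 0.5864 -0.138   0.2303] [ 1.8000e+02 -1.0000e-02  1.6597e+02] [ 0.512 -0.12   0.373] ['color', 'intrinsics', 'mount', 'shot']
red_spatula 0.68 [315.3 201.9] [ 0.579  -0.1378  0.03  ]
red_spatula_blade 0.66 [317.  335.3] [ 0.7104 -0.1691  0.033 ]
pad 0.64 [317.7 193.8] [ 0.5766 -0.1349  0.006 ]
green_spatula 0.56 [227.2 204.6] [ 0.562  -0.2159  0.03  ]
```

View pics/w7.png

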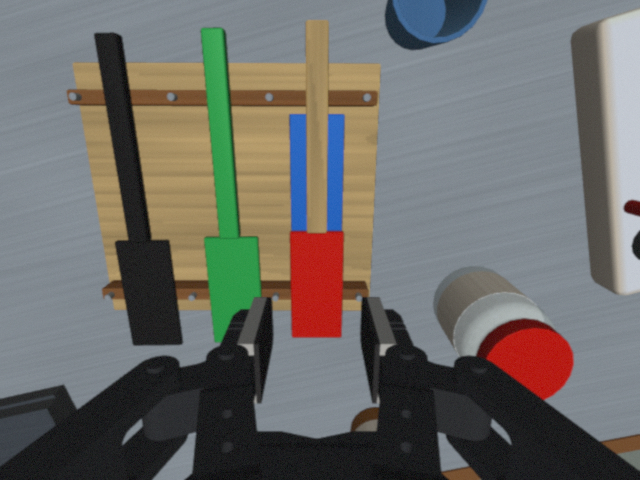

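The red spatula lies flat in the free place, blade the same way as the others, from (317,20) to (317,337), centred on the pad. Next is the clamp: I'll move so the wrist camera is over the post.

Request:
jog_arm(
  plan=[
    [0,0,0,2,8,-5,50],
    [0,0,0,4,18,-5,50],
    [0,0,0,6,27,-5,50],
    [0,0,0,6,27,-5,50],
    [0,0,0,6,27,0,50],
  ],
)

```text
time: 19.18
tool_pos: [0.5899, -0.0267, 0.2515]
orientation: [180.0, 0.1, 166.0]
wrist_force: [0.9, 0.1, 0.3]
width: 0.0498
grip_force: 0.0
```

Request:
jog_arm(
  plan=[
    [0,0,0,6,27,0,50],
    [0,0,0,6,27,0,50],
    [0,0,0,6,27,0,50],
    [0,0,0,6,27,0,50],
    [0,0,0,6,27,0,50],
  ],
)

```text
time: 19.6
tool_pos: [0.5927, 0.112, 0.2506]
orientation: [180.0, -0.0, 166.0]
wrist_force: [0.6, -0.1, -0.3]
width: 0.05
grip_force: 0.0
```

Request:
jog_arm(
  plan=[
    [0,0,0,5,24,0,50],
    [0,0,0,3,14,0,50],
    [0,0,0,1,5,0,50],
    [0,0,0,0,0,0,50],
    [0,0,0,0,0,0,50],
  ],
)

```text
time: 20.02
tool_pos: [0.5948, 0.152, 0.2504]
orientation: [-179.9, 0.0, 165.9]
wrist_force: [0.2, -0.4, -0.2]
width: 0.0496
grip_force: 0.0
```

```bash
cat > p.py <<'E'
from h import *
s,f,S=settle(3); s=S[-1]; print(s['time'],s['tool_pos'],s['orientation'],s['q'][6])
for n,z in [('clamp_post',.16),('clamp_pivot',.098),('bowl_rim',.13)]:
    for r in robot.pinpoint(n,f)[:2]: print(n,round(r['confidence'],2),np.round(px(r)),np.round(atz(f,px(r),z,s),4),[x.round(4).tolist() for x in ray(f,px(r),s)])
hsv=cv2.cvtColor(f['color'],cv2.COLOR_RGB2HSV); m=cv2.inRange(hsv,(6,180,90),(16,255,255)); n,l,st,c=cv2.connectedComponentsWithStats(m)
print([(st[i].tolist(),c[i].round().tolist()) for i in range(1,n) if st[i,4]>60])
E
python3 p.py
```

```text
20.1667 [0.59499936 0.15132286 0.25052296] [-1.79930352e+02  1.47734088e-02  1.65804253e+02] 57.29290752526253
clamp_post 0.61 [317. 128.] [0.5245 0.169  0.16  ] [[0.5205, 0.1695, 0.3936], [0.017, -0.0024, -0.9999]]
clamp_pivot 0.82 [327. 322.] [0.6823 0.1374 0.098 ] [[0.5205, 0.1695, 0.3936], [0.4779, -0.095, -0.8733]]
clamp_pivot 0.72 [ 61. 375.] [ 0.6757 -0.1082  0.098 ] [[0.5205, 0.1695, 0.3936], [0.3574, -0.6394, -0.6807]]
bowl_rim 0.68 [545. 192.] [0.6041 0.3106 0.13  ] [[0.5205, 0.1695, 0.3936], [0.2691, 0.4543, -0.8492]]
[([309, 118, 21, 22, 127], [318.0, 133.0])]
```

Request:
jog_arm(
  plan=[
    [0,0,0,10,0,0,50],
    [0,0,0,20,0.5,0,50],
    [0,0,0,22,0.5,0,50],
    [0,0,0,14,0,0,50],
    [0,0,0,6.5,0,0,50],
  ],
)

```text
time: 20.73
tool_pos: [0.5227, 0.1725, 0.2506]
orientation: [-180.0, -0.1, 166.0]
wrist_force: [-0.4, 0.0, -0.6]
width: 0.0501
grip_force: 0.0
```

Request:
jog_arm(
  plan=[
    [0,0,-0.047,0,0,10,50],
    [0,0,0,0,0,20,50],
    [0,0,0,0,0,20,50],
    [0,0,0,0,0,10,50],
    [0,0,0,0,0,0,50],
  ],
)

```text
time: 21.15
tool_pos: [0.5237, 0.1712, 0.1884]
orientation: [-179.9, -0.2, 168.6]
wrist_force: [0.0, -0.7, -0.7]
width: 0.0502
grip_force: 0.0
```

```bash
python3 p.py
python3 - <<'E'
from h import *
f=robot.grab_frame('wrist'); cv2.imwrite('pics/w8.png',f['color'][...,::-1])
E
```

```text
21.3 [0.5255351  0.17224285 0.19124577] [1.79960179e+02 7.12808077e-02 1.68642730e+02] 54.93642844902453
clamp_post 0.94 [311. 287.] [0.5259 0.169  0.16  ] [[0.45, 0.1865, 0.3343], [0.3973, -0.0918, -0.9131]]
clamp_pivot 0.66 [317. 443.] [0.6823 0.1406 0.098 ] [[0.45, 0.1865, 0.3343], [0.6944, -0.1373, -0.7064]]
clamp_pivot 0.43 [ 82. 173.] [0.4515 0.0414 0.098 ] [[0.45, 0.1865, 0.3343], [0.0053, -0.5233, -0.8522]]
[([300, 248, 25, 48, 481], [313.0, 280.0])]
```

View pics/w8.png

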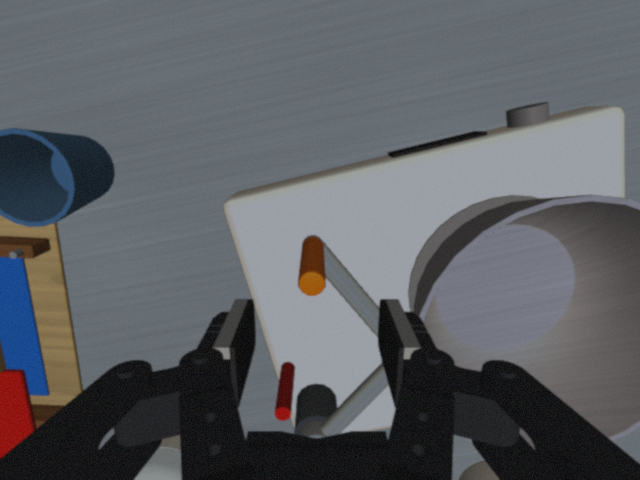

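The post top is at (312,285) between the fingers, whose middle is near 317. I'll shift about 3 mm in −y, lower 70 mm and close.

Request:
jog_arm(
  plan=[
    [0,0,0,0,-1.5,10,50],
    [0,0,0,0,-1,18,50],
    [0,0,0,0,0,20,50],
    [0,0,0,0,0,15,50],
    [0,0,0,0,0,7,50],
  ],
)

```text
time: 21.92
tool_pos: [0.5228, 0.1692, 0.1183]
orientation: [-179.9, -0.2, 168.7]
wrist_force: [-0.3, -0.3, 0.4]
width: 0.05
grip_force: 0.0
```

Request:
jog_arm(
  plan=[
    [0,0,0,0,0,0,40],
    [0,0,0,0,0,0,30],
    [0,0,0,0,0,0,24],
    [0,0,0,0,0,0,20],
    [0,0,0,0,0,0,17],
  ],
)

```text
time: 22.33
tool_pos: [0.5247, 0.17, 0.1214]
orientation: [179.9, 0.1, 168.7]
wrist_force: [0.3, 0.3, 0.1]
width: 0.0168
grip_force: 0.0
```

Request:
jog_arm(
  plan=[
    [0,0,0,0,0,0,8],
    [0,0,0,0,0,0,4],
    [0,0,0,0,0,0,4],
    [0,0,0,0,0,0,4],
    [0,0,0,0,0,0,4],
  ],
  force=50,
)

```text
time: 22.75
tool_pos: [0.5247, 0.1701, 0.1213]
orientation: [179.9, 0.1, 168.7]
wrist_force: [-1.1, 0.1, 6.9]
width: 0.0125
grip_force: 48.6
```

Run:
```python
from h import *
s,f,S=settle(3); s=S[-1]; print(s['time'],s['tool_pos'],s['orientation'],s['wrist_force'],s['width'],s['grip_force'])
post=s['tool_pos'][:2]; yaw=s['orientation'][2]
for c in (np.array([.6806,.138]),np.array([.682,.139])):
    print(np.linalg.norm(post-c))
c=np.array([.681,.138]); r0=post-c
# 18 rows incl. rotate-then-shift in new axes; print step for 15 rows of 0.05 rad
th=.05; chord=R.from_euler('z',th).as_matrix()[:2,:2]@r0-r0
for nm,y in (('old',yaw),('new',yaw+np.degrees(th))):
    a=np.radians(y); print(nm,chord@[np.cos(a),np.sin(a)]*1000,chord@[np.sin(a),-np.cos(a)]*1000)
```

```text
22.9 [0.52468247 0.17011636 0.12130609] [1.79944275e+02 6.94881439e-02 1.68668321e+02] [-0.57016682 -0.06093348  5.10863347] 0.01288173034167148 48.6252897977829
0.15919088251032273
0.16036531249470354
old -0.16066462120756328 -7.976684891870504
new 0.23820425216234453 -7.974745997143403
```

Request:
jog_arm(
  plan=[
    [0,0,-0.02,0,-3.2,0,4],
    [0,0,-0.04,0,-6.4,0,4],
    [0,0,-0.05,0,-7.95,0,4],
    [0,0,-0.05,0,-7.95,0,4],
    [0,0,-0.04,0,-6.4,0,4],
  ],
)

```text
time: 23.32
tool_pos: [0.5221, 0.1392, 0.1214]
orientation: [179.9, 0.2, -179.7]
wrist_force: [2.4, 3.6, 2.3]
width: 0.0127
grip_force: 48.6
```

Request:
jog_arm(
  plan=[
    [0,0,-0.02,0,-3.2,0,4],
    [0,0,0,0,0,0,4],
    [0,0,0,0,0,0,4],
    [0,0,0,0,0,0,4],
    [0,0,0,0,0,0,4],
  ],
)

```text
time: 23.73
tool_pos: [0.5221, 0.1363, 0.1213]
orientation: [179.9, 0.2, -178.8]
wrist_force: [3.9, 2.7, 5.1]
width: 0.0127
grip_force: 48.9
```

```bash
cat > c.py <<'E'
from h import *
s,f,S=settle(4); s=S[-1]; F=np.mean([x['wrist_force'] for x in S],0)
d=np.array(s['tool_pos'][:2])-[.6806,.138]; a=np.arctan2(d[1],d[0])%(2*np.pi); u=d/np.linalg.norm(d)
print(s['time'],np.round(s['tool_pos'],4),s['orientation'][2],'F',F.round(2),'r',np.linalg.norm(d),'theta',a-np.radians(168.4),'yaw-a',s['orientation'][2]%360-np.degrees(a),'Frad',F[:2]@u,'Ftan',F[:2]@[-u[1],u[0]],s['width'],s['grip_force'],s['moment'])
E
python3 c.py
```

```text
23.9333 [0.5221 0.1363 0.1213] -178.75027603715614 F [3.18 3.5  6.15] r 0.1584967705926182 theta 0.21302263024410184 yaw-a 0.6444263090809272 Frad -3.218042137240303 Ftan -3.4634647838403154 0.012800626418306702 48.91341805458069 [ 0.55429341 -0.63045445 -0.0895897 ]
```

Request:
jog_arm(
  plan=[
    [0,0,-0.03,-0.4,-4.8,-0.2,4],
    [0,0,-0.05,-0.3,-7.95,-0.2,4],
    [0,0,-0.05,-0.1,-7.95,0,4],
    [0,0,-0.05,-0.1,-7.95,0,4],
    [0,0,-0.04,0,-6.4,0,4],
  ],
)

```text
time: 24.35
tool_pos: [0.5269, 0.102, 0.1214]
orientation: [179.9, 0.3, -166.0]
wrist_force: [4.1, 4.3, 1.8]
width: 0.0129
grip_force: 48.7
```

Request:
jog_arm(
  plan=[
    [0,0,-0.05,-0.1,-7.95,0,4],
    [0,0,-0.05,-0.1,-7.95,0,4],
    [0,0,-0.05,-0.1,-7.95,0,4],
    [0,0,-0.04,0,-6.4,0,4],
    [0,0,-0.02,0,-3.2,0,4],
  ],
)

```text
time: 24.77
tool_pos: [0.5383, 0.0711, 0.1214]
orientation: [179.9, 0.3, -154.0]
wrist_force: [4.5, 7.4, 1.9]
width: 0.0127
grip_force: 48.7
```

```bash
python3 c.py
```

```text
24.9667 [0.5379 0.0719 0.1214] -154.06570448982347 F [3.92 7.07 1.94] r 0.1572186887650309 theta 0.6362734613166263 yaw-a 1.0785115605533804 Frad -6.5313314734366585 Ftan -4.769298925808069 0.012735709317700536 48.709972500801086 [ 1.2484125  -0.77551842 -0.22564312]
```

Request:
jog_arm(
  plan=[
    [0,0,-0.02,-0.7,-3.2,0,4],
    [0,0,-0.02,-0.7,-3.2,0,4],
    [0,0,-0.02,-0.7,-3.2,0,4],
    [0,0,0,0,0,0,4],
    [0,0,0,0,0,0,4],
  ],
)

```text
time: 25.38
tool_pos: [0.5423, 0.0635, 0.1213]
orientation: [179.9, 0.1, -150.6]
wrist_force: [-0.4, 5.6, 6.6]
width: 0.0127
grip_force: 49.2
```

```bash
python3 c.py
```

```text
25.5833 [0.5422 0.0636 0.1213] -150.62796020960698 F [0.02 5.11 6.51] r 0.15710611753417678 theta 0.6957137042573667 yaw-a 1.1105807870331716 Frad -2.433017564817408 Ftan -4.489222016450028 0.0126776577627283 49.15133893489838 [ 1.06143827 -0.11386552 -0.23949193]
```

Request:
jog_arm(
  plan=[
    [0,0,-0.02,-0.4,-3.2,0,4],
    [0,0,-0.02,-0.4,-3.2,0,4],
    [0,0,0,0,0,0,4],
    [0,0,0,0,0,0,4],
    [0,0,0,0,0,0,4],
  ],
)

```text
time: 26.0
tool_pos: [0.5454, 0.0581, 0.1213]
orientation: [179.9, 0.0, -148.3]
wrist_force: [-1.1, 5.6, 8.2]
width: 0.0124
grip_force: 49.3
```

```bash
python3 c.py
```

```text
26.2 [0.5454 0.0581 0.1213] -148.3444019611036 F [-1.56  4.73  7.52] r 0.15702367207153556 theta 0.7361061149427992 yaw-a 1.0798243789021171 Frad -1.0645960602443465 Ftan -4.867400414093 0.012979911117290426 49.31604444980621 [ 0.84330834  0.23611105 -0.24098477]
```

Request:
jog_arm(
  plan=[
    [0,0,-0.01,-0.2,-1.6,0,4],
    [0,0,-0.01,-0.2,-1.6,0,4],
    [0,0,0,0,0,0,4],
    [0,0,0,0,0,0,4],
    [0,0,0,0,0,0,4],
  ],
)

```text
time: 26.62
tool_pos: [0.5469, 0.0556, 0.1213]
orientation: [179.9, -0.0, -147.2]
wrist_force: [-2.6, 4.3, 9.0]
width: 0.0126
grip_force: 49.5
```

```bash
python3 c.py
```

```text
26.8167 [0.547  0.0556 0.1213] -147.1862456180031 F [-2.57  4.47  9.  ] r 0.1569853537277371 theta 0.7549125682992299 yaw-a 1.1604503170694898 Frad -0.15906490685334657 Ftan -5.148365838823449 0.012601502183723036 49.52316462993622 [ 0.91473437  0.38377741 -0.18427016]
```

Request:
jog_arm(
  plan=[
    [0,0,-0.01,0,-1.6,-0.4,4],
    [0,0,-0.01,0,-1.6,-0.4,4],
    [0,0,0,0,0,0,4],
    [0,0,0,0,0,0,4],
    [0,0,0,0,0,0,4],
  ],
)

```text
time: 27.23
tool_pos: [0.5472, 0.0552, 0.1213]
orientation: [179.7, -0.1, -146.0]
wrist_force: [-3.9, 9.9, 5.3]
width: 0.0124
grip_force: 49.4
```

```bash
python3 c.py
```

```text
27.4333 [0.5471 0.0553 0.1213] -145.97660931857462 F [-3.72  9.25  4.58] r 0.15703372298148044 theta 0.7572258564423753 yaw-a 2.23754496909811 Frad -1.7076272352100565 Ftan -9.81817982970312 0.012755223028873247 49.38699960708618 [ 1.73678357  0.72266563 -0.39882982]
```

Request:
jog_arm(
  plan=[
    [0,0,-0.01,0,-1.6,0,4],
    [0,0,-0.01,0,-1.6,0,4],
    [0,0,0,0,0,0,4],
    [0,0,0,0,0,0,4],
    [0,0,0,0,0,0,4],
  ],
)

```text
time: 27.85
tool_pos: [0.5475, 0.0552, 0.1213]
orientation: [179.5, -0.1, -144.7]
wrist_force: [-7.4, 14.5, 5.7]
width: 0.0127
grip_force: 49.9
```

```bash
python3 c.py
```

```text
28.05 [0.5476 0.0552 0.1213] -144.66128148333434 F [-7.78 14.13  6.5 ] r 0.15670308024570873 theta 0.7591730738935323 yaw-a 3.4413054625928794 Frad -0.8615044541367026 Ftan -16.108773598823785 0.012460398448431744 49.943702816963196 [ 2.66296714  1.31169428 -0.12846462]
```

The tool has stopped moving at about 0.76 rad and the push has risen to 16 N, well over the spring's 6.5 N. The clamp is at its stop, so I'll hand in.

```bash
python3 -c "
from bench import robot
print(robot.finish_job())"
```

```text
the job is handed in; nothing more can be done
None
```

The red spatula lies flat in the free place of the rest with its blade the same way as the other two, and I handed the job in at about 28 s with the bowl clamp gripped by its post and held against its stop.

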